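# Lock the filter holder up into the bayonet head of the gas filter stand

## Task

Pick up the steel filter holder by its black handle, bring it up into the bayonet head of the filter stand from below with the handle swung 40 degrees to the left so that its lugs pass the slots, press it up against the sprung plate and, keeping it pressed, turn it counter-clockwise (seen from above) over the humps until the handle points straight out opposite the column; then let it down gently onto its seats and only then let go, without dropping it. It must hang locked and level in the head; the height of the ring inside is not known, so work by feel and do not force it (contact force under 18 N), and leave the other things on the bench alone.

Things in the scene. Friction and masses are not known exactly. Their poses are not given: they have to be found in the camera images.
- head: Aluminium bayonet head on the stand's column: a downward-open cup, 86 mm outer and 68 mm inner diameter, 43 mm high, a 12 mm brass nipple on top. Origin on its vertical axis at the underside of the cup (130 to 160 mm above the bench). z up, x from the axis to the column. Inside sit the bayonet ring (see head_ring) and, above it, a sprung plate.
- head_ring (a point): On the head's axis, 8 mm over its origin, head's axes: mean level of the ring's three seats. The true level is up to 8 mm higher or lower, unreported: feel for it. Ring: underside 8 mm below its seats, bore 52 mm, 3 slots 32 deg wide centred 20, 140, 260 deg from x (counter-clockwise). Counter-clockwise of each slot: a hump 8 deg wide, 2.5 mm over the seats; the seat, 32 deg; a stop.
- stand: The fixed stand; origin on the bench under the head's axis, axes as the head's. Foot 12 mm thick, 46 mm to the front, 90 mm to the back, 50 mm to each side; column 20 mm thick, 70 mm along +x, 221 mm high. Sprung plate in the head: 42 mm disc, 8.5 mm above the ring's seats; gives way upward 7.5 mm, from 2.4 N at first touch to 5.4 N at its hard stop (4 N as the lugs clear the humps).
- holder_grip (a point): Centre of the black handle of the loose steel filter holder, where to grip it: a bar 60 mm long (along the holder's x), 16 mm thick (y), 26 mm high, its centre 49 mm above the holder's underside and 85 mm from its axis. Axes are the holder's: z up, x from the handle to the holder's axis. The holder weighs 0.13 to 0.2 kg and stands upright on the bench at first.
- holder_collar (a point): On the holder's axis at its lugs' undersides, 52 mm over its foot, 3 mm over the handle's centre; axes as holder_grip. Cup 56 mm wide to 35 mm height, then a 50 mm collar, bevelled 2.5 mm, to 62 mm. Three lugs 5 mm high, 11.5 mm wide, to radius 32 mm, meet the slots with the holder's yaw 0.70 rad less than the head's; seated: equal yaws, play 0.05 rad each way. 1 N m on the stops makes 30 N there.
- bottle: Lidded plastic bottle with orange contents, 70 mm diameter, 140 mm high, origin under its centre; a bystander.
- petri_dish: Flat clear dish, 92 mm diameter, 16 mm high, origin under its centre; a bystander.
- carriage_blue: Small printed carriage, about 62 x 58 x 55 mm, origin under its centre; a bystander.
- dust_cap: Black round dust cap, 45 mm diameter, 8 mm high, origin under its centre; a bystander.

How it is judged:
On the way:
1. the holder is up inside the head with its handle still swung to the left (z of holder_collar in the frame of head above 0.001 m and horizontal distance between holder_collar and head below 0.005 m and angle between the x axis of holder_collar and the x axis of head, either way round above 0.5 rad), for 0.1 s.
At the end, for the whole second after the job is handed in: The holder hangs released and at rest in the head, lugs in their seats: handle within 0.08 rad of straight out opposite the column, lug undersides 1.5 mm below to 17.5 mm above the head's underside (as the ring sits), axis within 4 mm of the head's, level within 0.06 rad (z of holder_collar in the frame of head between -0.0015 and 0.0175 m and horizontal distance between holder_collar and head below 0.004 m and angle between the x axis of holder_collar and the x axis of head, either way round below 0.08 rad and angle between holder_collar's own z axis and vertical below 0.06 rad and linear speed of holder below 0.02 m/s and contact force between the fingers and holder below 0.1 N); the robot touches nothing.
It fails at once if the holder is forced: more than 18 N between holder and head (contact force between holder and head above 18 N).
It fails at once if the holder is let go above its seats and drops into them (over 0.12 m/s) (contact force between the fingers and holder below 0.1 N and z of holder_collar in the frame of head above -0.003 m and horizontal distance between holder_collar and head below 0.01 m and linear speed of holder above 0.12 m/s).
It fails at once if a bystander is shifted by more than 20 mm (distance of any of bottle, petri_dish, carriage_blue, dust_cap from where it was at the start of the episode above 0.02 m).
It also fails if it takes over 72 s, if anything falls off the work surface, if the arm or the gripper's body presses on something with over 40 N, if the wrist force passes 120 N, or if a joint passes its speed limit or range.

## Robot

A 7-joint arm with a two-finger parallel gripper is mounted at the origin on the work surface; the furniture and walls round the work are solid. World frame = base frame: x ahead of the robot, y to its left, z up, the work surface at z = 0. Lengths are in m, angles in rad, forces in N, time in s.
With the tool pointing down it reaches from about 0.425 to 0.95 m from the base axis. Payload 4.7 kg.
Tool frame: the origin (TCP) lies on the centre line of the jaws, within the pads' length; the fingertips stand robot.nose_length ahead of it and the grasp point (between the pads) lies 8 mm behind it (robot.nose_length is the distance from the TCP to the fingertips, in m); z points along the fingers, y is the line along which they close (so a half turn about z gives the same grasp; the last joint's range is limited). The gripper opens to 85 mm and grips with 20 to 120 N. Pads are 22 mm wide; open, the fingers measure 114 mm over their backs; the gripper's body (76 mm by 85 mm) begins 54 mm behind the grasp point. The pads swing forward as they close: fully open they stand 13 mm farther back than shut.
Start: joints at [1.195, 0.469, -0.049, 1.532, 0.024, 1.141, -0.082], TCP at [0.229, -0.635, 0.242] pointing down, gripper open.
Joint ranges: [-2.59, 2.59], [-0.33, 1.99], [-1.39, 1.29], [0.1, 2.45], [-1.04, 4.18], [0.21, 1.99], [-2.66, 2.66]. Speed limits (rad/s): [2.57, 2.57, 3.14, 3.14, 3.14, 3.14, 3.14].

## Interface

Orientations are given as [roll, pitch, yaw] about the fixed x, y, z axes, in that order (R = Rz(yaw) Ry(pitch) Rx(roll)).
In Python, from plant import robot gives the robot as it stands. Calls block until the motion is done:
- robot.goto(position, orientation): joint-space move of the TCP to a pose.
- robot.move_straight(position, vel=0.15, attitude=None, contact_N=None): straight line of the TCP; attitude=None keeps the orientation; vel is the mean speed in m/s. With contact_N (N) it stops when the force on the tool has changed by that much, and returns True; else False.
- robot.move_joints(angles): joint-space move.
- robot.grip(opening, strength=None): opening from 0.0 (shut) to 1.0 (fully open); strength is the grip in N (None keeps the last); returns when the fingers have stopped.
- robot.sleep(seconds).
- robot.inverse_kinematics(position, orientation): joint angles nearest the present ones, or None.
- robot.sense(): the state.
- robot.grab_frame(name): name is "scene" or "top"; returns a dict with "image" (400x640x3 uint8, red, green, blue), "range_z" (400x640 float32, m along the optical axis (not along the pixel's ray), 0 where there is no reading), "fx", "fy", "cx", "cy" (pixels), "R" (3x3) and "t" (3): a world point X has camera coordinates R X + t. Camera axes: x right, y down, z forward; pixel columns grow to the right and rows downward; lengths in m; the calibration is good to about 2 mm. A picture is of the moment at which its call begins.
A pose or a line that the arm cannot do raises robot.IKError and nothing moves.
- robot.close_job(): hands the job in; it is judged then, once.
The state is a dict: "t": time; "joint_pos": joint angles; "joint_velocities": joint speeds; "effort": joint torques, N m; "tcp_pos": TCP position; "tcp_rot": TCP orientation; "wrist_force": force on the tool from outside, world axes, zero at the start; "torque": the same for the moment, N m; "opening": opening from 0.0 (shut) to 1.0 (fully open); "gripper_force": force on a finger pad.
Only numpy, scipy, OpenCV 4.12 (cv2) and the standard library are available. Lean on these libraries where they do the work, as an engineer would, in place of code of your own. Each camera call takes 0.05 s, during which the arm holds its last target. There are 200 camera calls.

## Working session

There is one attempt and no reset: what is moved stays moved. The work goes in short steps, each a Python script; the robot and the scene stay as the last script left them, time stands still between calls to the robot, and variables do not carry over. Pictures are saved under pics/ and viewed, at most 10 in all, crops included, and the job is handed in when it is done.

```bash
mkdir -p pics; ls; python3 - <<'E'
from plant import robot
import cv2, numpy as np
s=robot.sense(); print(s['t'],s['tcp_pos'],s['tcp_rot'],s['wrist_force'],robot.nose_length)
for n in('scene','top'):
    f=robot.grab_frame(n); np.savez('%s0.npz'%n,**f)
    cv2.imwrite('pics/%s0.png'%n,f['image'][:,:,::-1]); print(n,f['fx'],f['cx'],f['cy'],f['R'].round(3).tolist(),f['t'].round(3))
E
```

```text
pics
0.0 [ 0.22925735 -0.63428856  0.24125061] [-3.13966812e+00  3.09557560e-05  3.46831483e-01] [ 0.08258712 -0.13709021  0.34052662] 0.011
scene 463.75503618244073 318.04737143462455 193.22619216924832 [[0.734, -0.679, -0.001], [-0.301, -0.324, -0.897], [0.609, 0.659, -0.442]] [-0.297  0.267  0.798]
top 406.73452860459275 320.4947834340037 200.86398184945833 [[0.0, -1.0, -0.002], [-0.997, 0.0, -0.081], [0.081, 0.002, -0.997]] [0.075 0.494 1.165]
```

```bash
sleep 0.1
```

```text
(no output)
```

View pics/scene0.png

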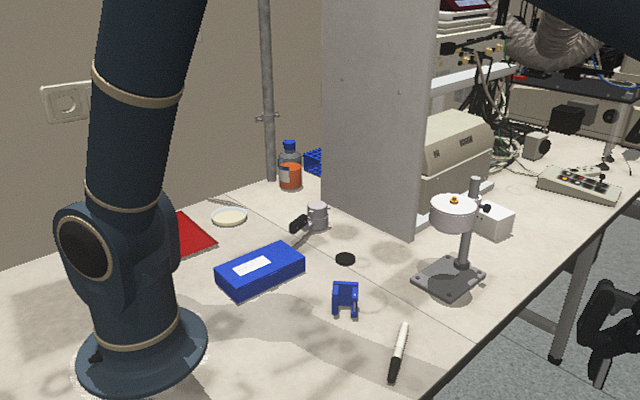

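View pics/top0.png

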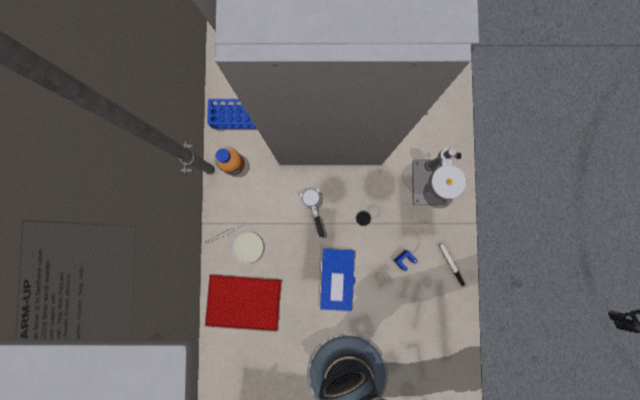

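The top view shows the holder at about (311,198), with its handle towards the robot at (320,227). The head is at (448,182), with its column behind it at about (452,154). A cabinet panel stands behind the holder at row ~164. The bystanders are clear of the path. Next I measure with range data.

```bash
cat > h.py <<'E'
import numpy as np, cv2
def cloud(f):
    v,u=np.mgrid[0:400,0:640]; z=f['range_z']
    c=np.stack([(u-f['cx'])/f['fx']*z,(v-f['cy'])/f['fy']*z,z],-1)
    P=(c-f['t'])@f['R']; P[z<=0]=np.nan; return P
def circ(p):
    A=np.c_[2*p,np.ones(len(p))]; s=np.linalg.lstsq(A,(p**2).sum(1),rcond=None)[0]
    return s[:2],np.sqrt(s[2]+s[:2]@s[:2])
def ray(f,u,v,z):
    d=np.array([(u-f['cx'])/f['fx'],(v-f['cy'])/f['fy'],1])@f['R']; o=-f['R'].T@f['t']
    return o+d*(z-o[2])/d[2]
E
python3 - <<'E'
import numpy as np, cv2
from h import *
for n in('top','scene'):
    f=dict(np.load(n+'0.npz')); P=cloud(f); I=f['image'].astype(int); hsv=cv2.cvtColor(f['image'],cv2.COLOR_RGB2HSV)
    X,Y,Z=P[...,0],P[...,1],P[...,2]
    def rep(t,m):
        p=P[m]; print(n,t,m.sum(), *(np.round(np.percentile(p,[2,50,98],axis=0),4).tolist() if m.sum() else []))
        return p
    near=(abs(X-.52)<.2)&(abs(Y+.24)<.15)
    hd=near&(np.hypot(X-.526,Y+.236)<.06)&(Z>.15)&(Z<.23)
    p=rep('head',hd)
    r=p[:,:2]; h=cv2.minEnclosingCircle(r.astype(np.float32)); print('  enc',h)
    br=near&(hsv[...,1]>100)&(hsv[...,0]<30)&(Z>.12); rep('brass',br)
    v,u=np.nonzero(br); print('  px',u.mean(),v.mean())
    rep('colhi',near&(Z>.205)&(~br)); 
    ft=near&(Z>.007)&(Z<.018); p=rep('foot',ft); 
    if len(p): print('  rect',cv2.minAreaRect(p[:,:2].astype(np.float32)))
    hn=(abs(X-.47)<.1)&(abs(Y-.085)<.07)
    dk=hn&(Z>.03)&(Z<.09)&(hsv[...,2]<70); p=rep('handle',dk); 
    if len(p): print('  rect',cv2.minAreaRect(p[:,:2].astype(np.float32)))
    v,u=np.nonzero(dk); print('  px',u.mean(),v.mean())
    cp=hn&(Z>.052)&(Z<.07)&(hsv[...,2]>=70); p=rep('cup',cp); print('  enc',cv2.minEnclosingCircle(p[:,:2].astype(np.float32)))
    c=f['image'][130:260,270:480] if n=='top' else f['image'][170:310,280:500]
    cv2.imwrite('pics/%s1.png'%n,cv2.resize(c[:,:,::-1],None,fx=3.6,fy=3.6,interpolation=cv2.INTER_CUBIC))
E
```

```text
top head 1095 [0.4902, -0.283, 0.1569] [0.5301, -0.2404, 0.1912] [0.5803, -0.2039, 0.1965]
  enc ((0.5369644165039062, -0.24255770444869995), 0.04975614324212074)
top brass 24 [0.5243, -0.251, 0.1933] [0.529, -0.2452, 0.1976] [0.5351, -0.2398, 0.2062]
  px 449.2916666666667 181.0
top colhi 2020 [0.6003, -0.2416, 0.221] [0.6161, -0.0995, 0.7317] [0.6767, -0.0903, 0.7345]
top foot 1014 [0.3261, -0.3185, 0.0072] [0.5271, -0.2257, 0.013] [0.6196, -0.1567, 0.0172]
  rect ((0.5160388946533203, -0.2366621494293213), (0.393498033285141, 0.2868480682373047), 0.7787766456604004)
top handle 105 [0.3955, 0.068, 0.0578] [0.4178, 0.0791, 0.062] [0.4458, 0.0903, 0.0675]
  rect ((0.4198063910007477, 0.07910734415054321), (0.05675152316689491, 0.01500060223042965), 15.96125602722168)
  px 319.12380952380954 226.42857142857142
top cup 291 [0.4312, 0.0792, 0.0546] [0.5019, 0.1016, 0.062] [0.5247, 0.1299, 0.0669]
  enc ((0.4595346748828888, 0.09162052720785141), 0.06867215037345886)
scene head 1574 [0.4847, -0.286, 0.1513] [0.5052, -0.2557, 0.1858] [0.5604, -0.2109, 0.1939]
  enc ((0.5341856479644775, -
[... 162 characters left out ...]
.0952380952381
scene colhi 1988 [0.5906, -0.2485, 0.2091] [0.604, -0.1023, 0.3784] [0.6233, -0.0905, 0.5275]
scene foot 2138 [0.3242, -0.2935, 0.0078] [0.5304, -0.2499, 0.0106] [0.6107, -0.1488, 0.0157]
  rect ((0.509386420249939, -0.19586476683616638), (0.3863500654697418, 0.2036951780319214), 2.2459733486175537)
scene handle 200 [0.3881, 0.0663, 0.0404] [0.4112, 0.076, 0.0559] [0.4437, 0.0909, 0.0623]
  rect ((0.43427973985671997, 0.08751022815704346), (0.10076431185007095, 0.01934194751083851), 22.311939239501953)
  px 298.205 223.27
scene cup 221 [0.4296, 0.0806, 0.0535] [0.4927, 0.0976, 0.0601] [0.5196, 0.125, 0.063]
  enc ((0.4552677869796753, 0.09048283845186234), 0.06798368692398071)
```

View pics/top1.png

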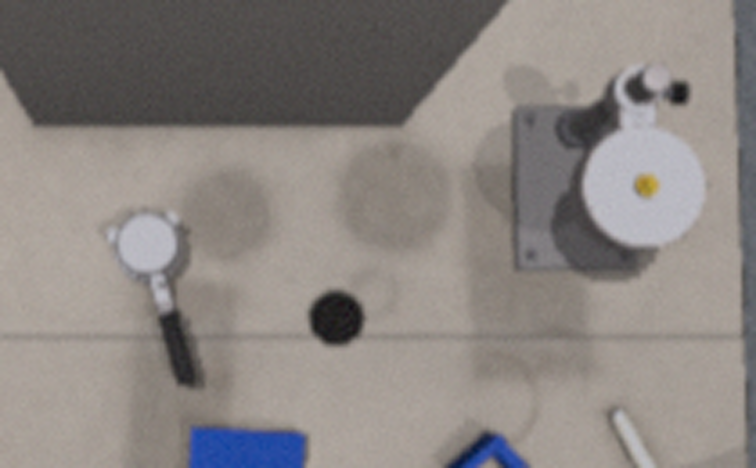

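View pics/scene1.png

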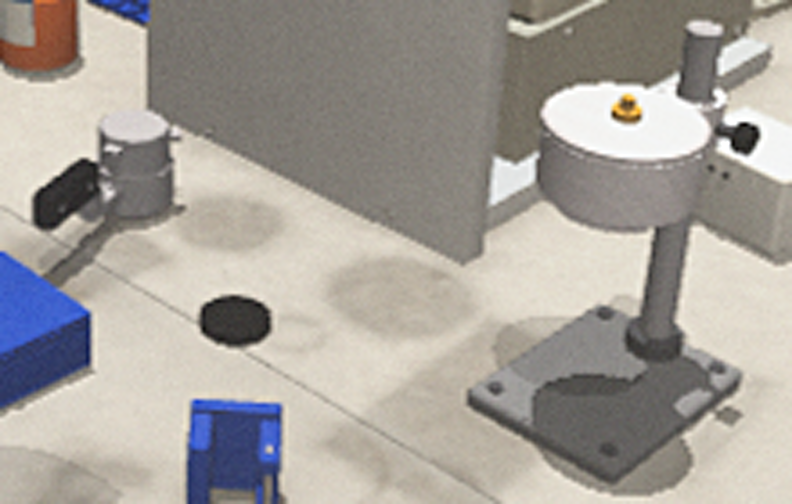

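The top crop shows the head disc at crop pixel (643,186), the column top at (656,78), the foot's left edge from (515,108) to (518,268), the collar disc at (147,243) and the handle from (170,313) to (187,382). I'll refine these by contour and rays, then test the IK.

```bash
python3 - <<'E'
import numpy as np, cv2
from h import *
from plant import robot
F={n:dict(np.load(n+'0.npz')) for n in('top','scene')}
f=F['top']; P=cloud(f); g=cv2.cvtColor(f['image'],cv2.COLOR_RGB2GRAY); Z=P[...,2]
def blob(m):
    n,l,s,c=cv2.connectedComponentsWithStats(m.astype(np.uint8)); i=1+s[1:,4].argmax(); return l==i,s[i],c[i]
w=np.zeros_like(g,bool); w[150:215,425:475]=True
m,s,c=blob(w&(Z>.17)&(Z<.20)&(np.hypot(P[...,0]-.529,P[...,1]+.243)<.05))
zt=np.median(Z[m]); print('disc z top',zt,s,c)
sc=F['scene']; Ps=cloud(sc); ms=(np.hypot(Ps[...,0]-.527,Ps[...,1]+.244)<.035)&(np.hypot(Ps[...,0]-.527,Ps[...,1]+.244)>.012)&(Ps[...,2]>.17)
print('scene z top',np.median(Ps[...,2][ms]))
for z in (.185,.188,.191): 
    cnt=max(cv2.findContours(m.astype(np.uint8),0,1)[0],key=len)[:,0]
    el=cv2.fitEllipse(cnt); print(z,'disc',el,ray(f,*el[0],z), 'nipple top',ray(f,449.3,181,z+.008),'scene',ray(sc,453.7,200.1,z+.008))
T=lambda a,b,z:ray(f,270+(a+.5)/3.6-.5,130+(b+.5)/3.6-.5,z)[:2].round(4)
S=lambda a,b,z:ray(sc,280+(a+.5)/3.6-.5,170+(b+.5)/3.6-.5,z)[:2].round(4)
print('col',T(656,78,.221),S(703,30,.221)); a,b=T(515,108,.012),T(518,268,.012); print('edge',a,b,np.arctan2(a[1]-b[1],a[0]-b[0]))
q=[S(472,394,.012),S(603,312,.012),S(739,380,.012),S(613,480,.012)]; print('foot scene',q)
print('collar',T(147,243,.062),S(134,124,.062),'handle ends',T(170,313,.062),T(187,382,.062))
for r in (.0,.4,.7,-.4):pass
for cx,tilt in((.418,0),(.418,.1),(.418,.2),(.418,-.1),(.418,-.2)):
    for z in(.05,.15): print(cx,tilt,z,robot.inverse_kinematics([cx,.079,z],[np.pi,tilt,.27]) is not None)
E
```

```text
disc z top 0.19145924010091445 [430 163  36  36 983] [447.46897253 181.08341811]
scene z top 0.18939221608669182
0.185 disc ((447.5079040527344, 181.03114318847656), (34.430931091308594, 35.10508346557617), 61.00910186767578) [ 0.53104266 -0.2447016   0.185     ] nipple top [ 0.53007376 -0.24667323  0.193     ] scene [ 0.52924045 -0.24204054  0.193     ]
0.188 disc ((447.5079040527344, 181.03114318847656), (34.430931091308594, 35.10508346557617), 61.00910186767578) [ 0.53065021 -0.24376446  0.188     ] nipple top [ 0.52968108 -0.24572278  0.196     ] scene [ 0.52385286 -0.24503698  0.196     ]
0.191 disc ((447.5079040527344, 181.03114318847656), (34.430931091308594, 35.10508346557617), 61.00910186767578) [ 0.53025777 -0.24282732  0.191     ] nipple top [ 0.52928841 -0.24477234  0.199     ] scene [ 0.51846527 -0.24803342  0.199     ]
col [ 0.5994 -0.2459] [ 0.591  -0.2457]
edge [ 0.6174 -0.1975] [ 0.4857 -0.1975] 0.0
foot scene [array([ 0.4793, -0.1992]), array([ 0.6056, -0.2033]), array([ 0.6031, -0.296 ]), array([ 0.4733, -0.296 ])]
collar [0.5016 0.1031] [0.4986 0.1065] handle ends [0.4469 0.0851] [0.3934 0.0719]
0.418 0 0.05 True
0.418 0 0.15 True
0.418 0.1 0.05 True
0.418 0.1 0.15 True
0.418 0.2 0.05 True
0.418 0.2 0.15 True
0.418 -0.1 0.05 True
0.418 -0.1 0.15 True
0.418 -0.2 0.05 True
0.418 -0.2 0.15 True
```

```bash
cat >> h.py <<'E'
TILT=-.15; D=.088
def tcp(xy,zc,yaw,d=D,off=(0,0)):
    """TCP for holder axis xy, collar (lug underside) z, holder yaw"""
    u=np.array([np.cos(yaw),np.sin(yaw),0]); n=np.array([-u[1],u[0],0])
    g=np.array([*xy,zc-.003])-d*u
    tz=-np.sin(TILT)*u*1+np.array([0,0,-np.cos(TILT)])
    return (g+.008*tz), [np.pi,TILT,yaw]
E
python3 - <<'E'
from plant import robot
from h import *
ax=(.5012,.1035); yw=.285
hd=np.array([.529,-.2455]); u=np.array([np.cos(-.7),np.sin(-.7)])
for a,z,y in((ax,.052,yw),(ax,.2,yw),(hd-.08*u,.2,-.7),(hd-.08*u,.10,-.7),(hd,.10,-.7),(hd,.165,-.7),(hd,.165,0),(hd-.06*np.array([1,0]),.165,0)):
    p,o=tcp(a,z,y); q=robot.inverse_kinematics(p,o); print(p.round(3),None if q is None else np.round(q,2))
s=robot.sense()
robot.goto([.33,-.40,.42],[np.pi,0,0])
p,o=tcp(ax,.16,yw); robot.goto(p,o); print(robot.sense()['t'])
p,o=tcp(ax,.052,yw); print(robot.move_straight(p,.1,contact_N=6))
f0=robot.sense(); robot.grip(0.0,90); s=robot.sense()
print(s['t'],s['opening'],s['gripper_force'],f0['wrist_force'],s['wrist_force'],s['torque'],s['tcp_pos']-p)
E
```

```text
[0.418 0.079 0.041] [ 0.06  0.38 -0.4   2.36  0.48  0.32 -2.04]
[0.418 0.079 0.189] [ 0.54  0.13 -0.87  2.21  0.16  0.71 -1.72]
[ 0.401 -0.138  0.189] [ 0.52  0.08 -0.35  2.22  0.15  0.72 -2.21]
[ 0.401 -0.138  0.089] [ 0.33  0.25 -0.17  2.33  0.27  0.45 -2.34]
[ 0.463 -0.19   0.089] [ 0.29  0.34 -0.03  2.18  0.15  0.49 -2.14]
[ 0.463 -0.19   0.154] [ 0.38  0.24 -0.13  2.12  0.16  0.65 -2.13]
[ 0.442 -0.246  0.154] [ 0.66  0.26 -0.23  2.1  -0.01  0.66 -1.12]
[ 0.382 -0.246  0.154] [ 0.74  0.18 -0.23  2.2  -0.05  0.63 -1.02]
3.2917
False
5.1667 0.17654229885839323 88.21122765541077 [-0.31661546 -0.48627819 -0.3358624 ] [-0.93861473 -0.60090171  3.20992527] [-0.02168972  0.12812128 -0.01443674] [5.97858345e-05 4.88445565e-05 1.41969758e-04]
```

```bash
python3 - <<'E'
from plant import robot
from h import *
ax=(.5012,.1035); yw=.285
p,o=tcp(ax,.19,yw); robot.move_straight(p,.12)
robot.sleep(.2); s=robot.sense(); print(s['t'],s['opening'],s['wrist_force'],s['torque'])
hd=np.array([.529,-.2455]); u=np.array([np.cos(-.7),np.sin(-.7)])
p,o=tcp(hd-.09*u,.19,-.7); 
try: robot.move_straight(p,.2,attitude=o)
except robot.IKError as e: print('IK',e); robot.goto(p,o)
robot.sleep(.2); s=robot.sense(); print(s['t'],s['tcp_pos']-p,s['wrist_force'],s['torque'],np.round(s['joint_pos'],2))
for n in('scene','top'):
    f=robot.grab_frame(n); np.savez('%s2.npz'%n,**f)
    if n=='top': c=f['image'][130:290,330:500]
    else: c=f['image'][130:310,320:540]
    cv2.imwrite('pics/%s2.png'%n,cv2.resize(c[:,:,::-1],None,fx=3.3,fy=3.3,interpolation=cv2.INTER_CUBIC))
E
```

```text
6.6667 0.17287821576448692 [ 0.94384733 -0.90043617 -0.41757029] [-0.06146436  0.26493681 -0.00133799]
8.075 [1.01348594e-04 6.21487550e-04 2.89487172e-05] [ 0.06833636  0.10277328 -1.12517866] [0.25991287 0.20869787 0.02678753] [ 0.66  0.09 -0.52  2.24  0.19  0.7  -2.26]
```

View pics/top2.png

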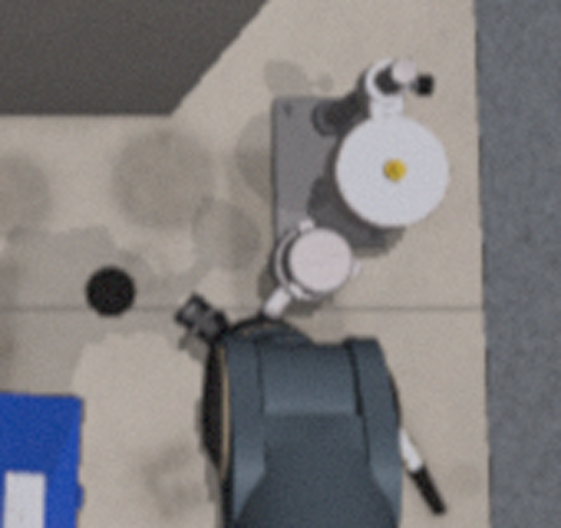

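View pics/scene2.png

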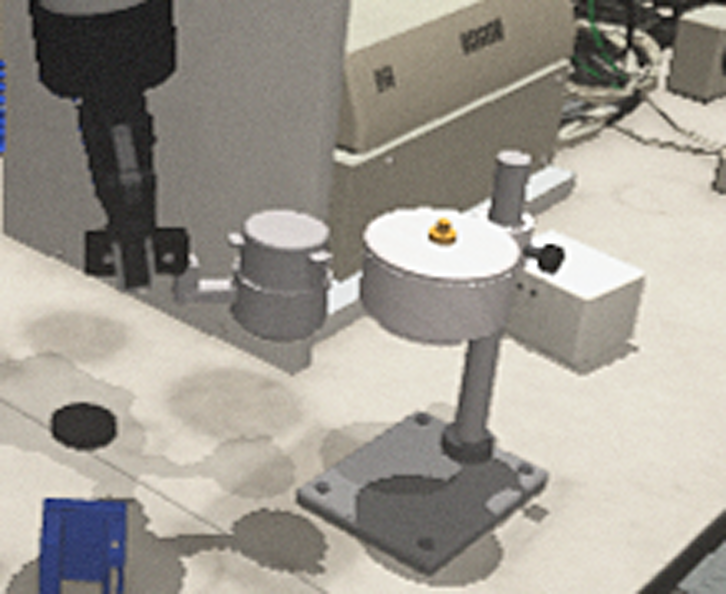

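The holder is held, with its collar disc at about (319,261) in the top crop, beside the head disc at (392,170). It looks roughly level. I'll quantify its position and tilt against the head in the same frames.

```bash
python3 - <<'E'
from h import *
hd=np.array([.529,-.2455]); u=np.array([np.cos(-.7),np.sin(-.7)]); ax=hd-.09*u; print('commanded',ax,'ztop .200')
for n,(x0,y0),col,top in(('top',(330,130),(319,261),(392,170)),('scene',(320,130),(287,230),(442,244))):
    f=dict(np.load(n+'2.npz')); P=cloud(f); 
    px=lambda c:((c[0]+.5)/3.3-.5+x0,(c[1]+.5)/3.3-.5+y0)
    for t,c,R in(('collar',col,.018),('head',top,.036)):
        q=px(c); z0=P[int(q[1]),int(q[0]),2]
        ctr=ray(f,*q,z0 if t=='collar' else .19)[:2]
        m=(np.hypot(P[...,0]-ctr[0],P[...,1]-ctr[1])<R)&(abs(P[...,2]-(.2 if t=='collar' else .19))<.012)
        if t=='head': m&=np.hypot(P[...,0]-ctr[0],P[...,1]-ctr[1])>.012
        p=P[m]; A=np.c_[p[:,:2]-ctr,np.ones(len(p))]; s=np.linalg.lstsq(A,p[:,2],rcond=None)[0]
        print(n,t,m.sum(),'z',np.median(p[:,2]).round(4),'slope',s[:2].round(3),'centre px->',ray(f,*q,.2 if t=='collar' else .19).round(4))
    # contour of the collar disc, top view: bright blob
    if n=='top':
        g=cv2.cvtColor(f['image'],cv2.COLOR_RGB2GRAY); Z=P[...,2]
        for t,c,lo,hi,w in(('collar',col,.192,.209,.030),('head',top,.175,.2,.05)):
            q=px(c); m=((Z>lo)&(Z<hi)&(np.hypot(P[...,0]-ray(f,*q,.2)[0],P[...,1]-ray(f,*q,.2)[1])<w)).astype(np.uint8)
            m=cv2.morphologyEx(m,cv2.MORPH_OPEN,cv2.getStructuringElement(2,(9,9)))
            cn=max(cv2.findContours(m,0,1)[0],key=len); el=cv2.fitEllipse(cn); print(t,el,ray(f,*el[0],.2 if t=='collar' else .19).round(4))
E
```

```text
commanded [ 0.4601642  -0.18752041] ztop .200
top collar 166 z 0.2005 slope [-0.017 -0.002] centre px-> [ 0.4603 -0.1861  0.2   ]
top head 578 z 0.1919 slope [ 0.003 -0.005] centre px-> [ 0.53   -0.2455  0.19  ]
collar ((425.862060546875, 208.598388671875), (17.011371612548828, 19.89566421508789), 29.404470443725586) [ 0.4607 -0.185   0.2   ]
head ((447.6247253417969, 180.88563537597656), (33.091976165771484, 34.71295166015625), 42.65058898925781) [ 0.5308 -0.2434  0.19  ]
scene collar 129 z 0.1983 slope [-0.001 -0.01 ] centre px-> [ 0.4552 -0.1877  0.2   ]
scene head 529 z 0.1892 slope [0.043 0.032] centre px-> [ 0.522  -0.2469  0.19  ]
```

The collar is level and where commanded; the head comes out at (0.5295, -0.2463), underside about 0.148. I'll go under it and feel upward.

```bash
cat >> h.py <<'E'
HD=np.array([.5295,-.2463]); ZU=.148
E
python3 - <<'E'
from plant import robot
from h import *
u=np.array([np.cos(-.7),np.sin(-.7)])
for a,z,v in((HD-.085*u,.10,.1),(HD,.10,.1),(HD,.130,.06)):
    p,o=tcp(a,z,-.7); robot.move_straight(p,v,attitude=o)
robot.sleep(.3); s=robot.sense(); b=s['wrist_force']; tb=s['torque']; np.save('base.npy',[b,tb]); print(s['t'],b,tb,s['tcp_pos']-p)
p0,o=tcp(HD,.130,-.7)
p1,o=tcp(HD,.1655,-.7)
c=robot.move_straight(p1,.015,contact_N=1.5); s=robot.sense()
print(c,s['t'],'z',.130+s['tcp_pos'][2]-p0[2],s['wrist_force']-b,s['torque']-tb,s['tcp_pos']-p0)
robot.sleep(.2); s=robot.sense();print(.130+s['tcp_pos'][2]-p0[2],s['wrist_force']-b,s['torque']-tb)
E
```

```text
11.175 [-0.31642471  0.513493   -2.50014972] [ 0.20561092  0.28381221 -0.00096624] [-1.60061000e-04  9.25897129e-05 -3.18949036e-04]
True 12.45 z 0.1470939705493999 [-0.17226089 -0.46862081  0.20703924] [-0.0087229  -0.01240891 -0.00221245] [-0.00083056  0.00013356  0.01709397]
0.14628995559072686 [0.18229371 0.27904526 0.96834076] [ 0.00193295 -0.0237186   0.02807341]
```

```bash
cat >> h.py <<'E'
def feel(robot,n=6):
    F=[];T=[]
    robot.sleep(.08)
    for _ in range(n):
        robot.sleep(.02); s=robot.sense(); F.append(s['wrist_force']); T.append(s['torque'])
    return np.mean(F,0),np.mean(T,0),s
E
python3 - <<'E'
from plant import robot
from h import *
b,tb=np.load('base.npy'); yw=-.7; n=np.array([-np.sin(yw),np.cos(yw),0]); u=np.array([np.cos(yw),np.sin(yw),0])
ref=None
for z in np.arange(.146,.1665,.001):
    p,o=tcp(HD,z,yw); robot.move_straight(p,.02,attitude=o); F,T,s=feel(robot)
    T=T-tb; F=F-b
    print(round(z,4),'err',((s['tcp_pos']-p)*1e3).round(2),'F',F.round(2),'Mtilt %.3f Mroll %.3f Mz %.3f'%(T@n,T@u,T[2]))
    if ref is None: ref=(F,T)
    if abs((T-ref[1])@n)>.17 or np.linalg.norm(F-ref[0])>5: break
print(s['t'])
E
```

```text
0.146 err [-0.05  0.01 -0.07] F [ 0.34 -0.55  0.94] Mtilt -0.014 Mroll 0.038 Mz -0.005
0.147 err [ 0.03 -0.01  0.03] F [ 0.29 -0.51  1.14] Mtilt 0.003 Mroll 0.015 Mz -0.008
0.148 err [-0.18  0.03 -0.19] F [ 1.35 -1.1  -1.57] Mtilt 0.098 Mroll 0.073 Mz 0.031
0.149 err [-0.22  0.08 -0.13] F [ 0.88 -0.36 -2.29] Mtilt 0.242 Mroll 0.068 Mz 0.027
14.3833
```

```bash
python3 - <<'E'
from plant import robot
from h import *
b,tb=np.load('base.npy'); yw=-.7; n=np.array([-np.sin(yw),np.cos(yw),0]); u=np.array([np.cos(yw),np.sin(yw),0])
for z in (.1495,.150,.1505,.151,.1515,.152):
    p,o=tcp(HD,z,yw); robot.move_straight(p,.02,attitude=o); F,T,s=feel(robot,8)
    T=T-tb; F=F-b
    print(round(z,4),'err',((s['tcp_pos']-p)*1e3).round(2),'F',F.round(2),'Mtilt %.3f Mroll %.3f Mz %.3f'%(T@n,T@u,T[2]))
    if abs(T@n)>.6 or np.linalg.norm(F)>8: break
print(s['t'])
f=robot.grab_frame('scene'); np.savez('scene3.npz',**f)
c=f['image'][170:300,360:520]; cv2.imwrite('pics/scene3.png',cv2.resize(c[:,:,::-1],None,fx=4.5,fy=4.5,interpolation=cv2.INTER_CUBIC))
E
```

```text
0.1495 err [-0.21  0.07 -0.1 ] F [ 0.09 -0.45 -2.11] Mtilt 0.348 Mroll 0.031 Mz -0.006
0.15 err [-0.19  0.06 -0.11] F [ 0.03  0.06 -2.33] Mtilt 0.496 Mroll 0.008 Mz 0.015
0.1505 err [-0.18  0.07 -0.1 ] F [-0.61  0.31 -2.37] Mtilt 0.618 Mroll -0.012 Mz -0.038
15.7833
```

View pics/scene3.png

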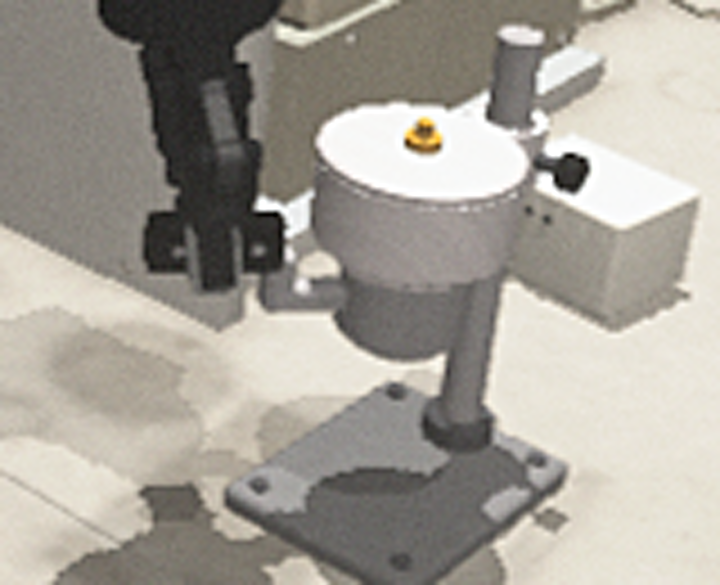

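The holder is up in the cup and level. Fz has gone soft, as it should on the spring, but the moment is growing, which suggests a lateral offset. I'll probe sideways for the freest position.

```bash
python3 - <<'E'
from plant import robot
from h import *
b,tb=np.load('base.npy'); yw=-.7; n=np.array([-np.sin(yw),np.cos(yw),0]); u=np.array([np.cos(yw),np.sin(yw),0])
def go(z,a,c):
    xy=HD+a*u[:2]+c*n[:2]; p,o=tcp(xy,z,yw); robot.move_straight(p,.02,attitude=o); F,T,s=feel(robot,8)
    T=T-tb; F=F-b
    print('z%.4f a%+.1f c%+.1f'%(z,a*1e3,c*1e3),'Fu %.2f Fn %.2f Fz %.2f'%(F@u,F@n,F[2]),'Mtilt %.3f Mroll %.3f Mz %.3f'%(T@n,T@u,T[2]))
    return T@n
go(.1495,0,0); go(.1465,0,0); go(.1495,0,0)
for a,c in((1,0),(2,0),(0,0),(-1,0),(-2,0),(0,0),(0,1),(0,2),(0,-1),(0,-2)):
    m=go(.1495,a*1e-3,c*1e-3)
go(.1495,0,0)
print(robot.sense()['t'])
E
```

```text
z0.1495 a+0.0 c+0.0 Fu -1.31 Fn -0.87 Fz -2.51 Mtilt 0.630 Mroll -0.033 Mz -0.029
z0.1465 a+0.0 c+0.0 Fu -1.04 Fn -0.32 Fz 0.42 Mtilt 0.345 Mroll -0.025 Mz -0.030
z0.1495 a+0.0 c+0.0 Fu 1.53 Fn 0.12 Fz -2.20 Mtilt 0.136 Mroll 0.116 Mz 0.055
z0.1495 a+1.0 c+0.0 Fu -1.82 Fn 0.68 Fz -2.13 Mtilt 0.726 Mroll 0.172 Mz 0.094
z0.1495 a+2.0 c+0.0 Fu -5.11 Fn 0.40 Fz -0.03 Mtilt 1.196 Mroll 0.159 Mz 0.063
z0.1495 a+0.0 c+0.0 Fu -0.45 Fn 0.68 Fz -2.45 Mtilt 0.559 Mroll 0.147 Mz 0.068
z0.1495 a-1.0 c+0.0 Fu 2.37 Fn 0.03 Fz -2.66 Mtilt 0.031 Mroll 0.050 Mz 0.020
z0.1495 a-2.0 c+0.0 Fu 2.84 Fn -0.19 Fz -1.91 Mtilt -0.120 Mroll -0.041 Mz -0.007
z0.1495 a+0.0 c+0.0 Fu -0.83 Fn -0.24 Fz -2.46 Mtilt 0.626 Mroll -0.034 Mz -0.032
z0.1495 a+0.0 c+1.0 Fu -0.81 Fn -0.85 Fz -2.45 Mtilt 0.604 Mroll -0.120 Mz -0.077
z0.1495 a+0.0 c+2.0 Fu -0.19 Fn -2.43 Fz -2.50 Mtilt 0.533 Mroll -0.411 Mz -0.264
z0.1495 a+0.0 c-1.0 Fu 0.40 Fn 1.08 Fz -2.67 Mtilt 0.361 Mroll 0.258 Mz 0.151
z0.1495 a+0.0 c-2.0 Fu 0.07 Fn 3.83 Fz -2.15 Mtilt 0.387 Mroll 0.812 Mz 0.509
z0.1495 a+0.0 c+0.0 Fu 0.87 Fn 0.32 Fz -2.37 Mtilt 0.295 Mroll 0.157 Mz 0.050
22.5167
```

The bore confines the collar to about ±1 mm, centred near a=-0.4, c=+0.3 mm. The steady ~2.5–3 N downward is the plate, so the seats are at about 0.1493. Next I recentre, press up and check.

```bash
cat >> h.py <<'E'
u7=np.array([np.cos(-.7),np.sin(-.7)]); HC=HD-.0004*u7+.0003*np.array([-u7[1],u7[0]])
def go(robot,z,yw,a=0,c=0,v=.03,k=6,d=D):
    b,tb=np.load('base.npy'); n=np.array([-np.sin(yw),np.cos(yw),0]); u=np.array([np.cos(yw),np.sin(yw),0])
    p,o=tcp(HC+a*u[:2]+c*n[:2],z,yw,d); robot.move_straight(p,v,attitude=o); F,T,s=feel(robot,k); F=F-b;T=T-tb
    print('t%.1f z%.4f yaw%.2f a%+.1f c%+.1f'%(s['t'],z,yw,a*1e3,c*1e3),'Fu %.2f Fn %.2f Fz %.2f'%(F@u,F@n,F[2]),'Mtilt %.3f Mroll %.3f Mz %.3f'%(T@n,T@u,T[2]),'zerr %.2f'%((s['tcp_pos']-p)[2]*1e3))
    return np.array([F@u,F@n,F[2]]),np.array([T@u,T@n,T[2]])
E
python3 - <<'E'
from plant import robot
from h import *
for z in(.1495,.1505,.1515,.1525,.1530,.1535):
    F,T=go(robot,z,-.7)
    if np.linalg.norm(F)>9 or abs(T).max()>1: break
E
```

```text
t22.9 z0.1495 yaw-0.70 a+0.0 c+0.0 Fu 1.26 Fn -1.23 Fz -2.63 Mtilt 0.180 Mroll -0.179 Mz -0.111 zerr -0.05
t23.4 z0.1505 yaw-0.70 a+0.0 c+0.0 Fu 1.49 Fn -1.78 Fz -2.35 Mtilt 0.237 Mroll -0.285 Mz -0.153 zerr -0.09
t23.8 z0.1515 yaw-0.70 a+0.0 c+0.0 Fu 0.19 Fn -1.36 Fz -3.25 Mtilt 0.349 Mroll -0.229 Mz -0.156 zerr -0.09
t24.2 z0.1525 yaw-0.70 a+0.0 c+0.0 Fu 0.50 Fn -1.38 Fz -3.56 Mtilt 0.477 Mroll -0.215 Mz -0.156 zerr -0.11
t24.7 z0.1530 yaw-0.70 a+0.0 c+0.0 Fu -0.29 Fn -1.56 Fz -3.57 Mtilt 0.597 Mroll -0.203 Mz -0.134 zerr -0.11
t25.1 z0.1535 yaw-0.70 a+0.0 c+0.0 Fu -0.40 Fn -1.81 Fz -3.81 Mtilt 0.689 Mroll -0.191 Mz -0.138 zerr -0.10
```

The slope is about 0.35 N/mm and the plate force is about 4.3 N, so this is the sprung plate and the lugs are just above the humps. Turning now in small steps.

```bash
python3 - <<'E'
from plant import robot
from h import *
z=.1540; c=-.0004; a=-.0003
go(robot,z,-.7,a,c)
for y in np.arange(-.6,-.09,.1):
    F,T=go(robot,z,y,a,c,v=.03,k=4)
    if np.hypot(F[0],F[1])>5 or abs(F[2])>9: print('stop'); break
    c+=np.clip(F[1]*1e-4,-2e-4,2e-4); a+=np.clip(F[0]*1e-4,-2e-4,2e-4)
np.save('ac.npy',[a,c,y])
E
```

```text
t25.6 z0.1540 yaw-0.70 a-0.3 c-0.4 Fu 0.46 Fn -0.20 Fz -4.10 Mtilt 0.602 Mroll 0.010 Mz -0.013 zerr 0.10
t26.1 z0.1540 yaw-0.60 a-0.3 c-0.4 Fu 1.29 Fn -0.16 Fz -4.12 Mtilt 0.393 Mroll -0.063 Mz -0.020 zerr 0.10
t26.7 z0.1540 yaw-0.50 a-0.2 c-0.4 Fu 0.62 Fn -0.65 Fz -4.06 Mtilt 0.476 Mroll -0.148 Mz 0.000 zerr -0.04
t27.3 z0.1540 yaw-0.40 a-0.1 c-0.5 Fu 0.16 Fn -0.69 Fz -3.79 Mtilt 0.505 Mroll -0.159 Mz -0.028 zerr -0.03
t27.9 z0.1540 yaw-0.30 a-0.1 c-0.6 Fu 0.82 Fn -0.50 Fz -3.86 Mtilt 0.515 Mroll -0.219 Mz -0.008 zerr 0.03
t28.5 z0.1540 yaw-0.20 a-0.0 c-0.6 Fu 0.12 Fn -1.62 Fz -4.54 Mtilt 0.546 Mroll -0.229 Mz -0.052 zerr 0.03
t29.1 z0.1540 yaw-0.10 a+0.0 c-0.8 Fu 0.57 Fn -0.97 Fz -4.11 Mtilt 0.569 Mroll -0.280 Mz -0.021 zerr 0.07
```

```bash
python3 - <<'E'
from plant import robot
from h import *
z=.1540; a,c,_=np.load('ac.npy')
for y in(-.05,-.02,0.0,.02,.04):
    F,T=go(robot,z,y,a,c,k=6)
    if F[1]<-3: print('stop'); break
np.save('ac.npy',[a,c,y])
E
```

```text
t29.6 z0.1540 yaw-0.05 a+0.1 c-0.9 Fu 0.55 Fn -1.31 Fz -4.34 Mtilt 0.563 Mroll -0.287 Mz -0.030 zerr 0.05
t30.0 z0.1540 yaw-0.02 a+0.1 c-0.9 Fu 0.06 Fn -0.30 Fz -4.36 Mtilt 0.576 Mroll -0.197 Mz 0.018 zerr 0.01
t30.4 z0.1540 yaw0.00 a+0.1 c-0.9 Fu 0.33 Fn -0.16 Fz -4.53 Mtilt 0.582 Mroll -0.136 Mz 0.037 zerr 0.02
t30.9 z0.1540 yaw0.02 a+0.1 c-0.9 Fu 0.52 Fn 1.05 Fz -3.84 Mtilt 0.547 Mroll 0.033 Mz 0.167 zerr -0.02
t31.3 z0.1540 yaw0.04 a+0.1 c-0.9 Fu -0.29 Fn 2.30 Fz -3.51 Mtilt 0.592 Mroll 0.378 Mz 0.270 zerr -0.07
```

The stop is felt at yaw ≈ +0.02. I'll back off to -0.02, mid-play, and lower gently until the seats carry the holder.

```bash
python3 - <<'E'
from plant import robot
from h import *
a,c,_=np.load('ac.npy'); y=-.02
go(robot,.1540,y,a,c)
for z in(.153,.152,.151,.1505,.150,.1495,.149,.1485,.148,.1475):
    F,T=go(robot,z,y,a,c,v=.015,k=6)
    if F[2]>0.3 or np.hypot(F[0],F[1])>5: break
np.save('ac.npy',[a,c,y,z])
E
```

```text
t31.8 z0.1540 yaw-0.02 a+0.1 c-0.9 Fu 0.18 Fn 0.74 Fz -4.55 Mtilt 0.550 Mroll 0.120 Mz 0.158 zerr -0.01
t32.3 z0.1530 yaw-0.02 a+0.1 c-0.9 Fu 0.23 Fn 0.52 Fz -4.28 Mtilt 0.495 Mroll 0.052 Mz 0.127 zerr 0.04
t32.7 z0.1520 yaw-0.02 a+0.1 c-0.9 Fu 0.45 Fn 0.04 Fz -3.94 Mtilt 0.472 Mroll -0.029 Mz 0.089 zerr 0.08
t33.1 z0.1510 yaw-0.02 a+0.1 c-0.9 Fu 0.21 Fn 0.19 Fz -2.95 Mtilt 0.437 Mroll -0.069 Mz 0.049 zerr 0.07
t33.6 z0.1505 yaw-0.02 a+0.1 c-0.9 Fu 0.76 Fn 0.06 Fz -3.38 Mtilt 0.360 Mroll -0.156 Mz 0.035 zerr 0.05
t34.0 z0.1500 yaw-0.02 a+0.1 c-0.9 Fu 0.52 Fn -0.53 Fz -2.47 Mtilt 0.361 Mroll -0.164 Mz 0.009 zerr 0.05
t34.4 z0.1495 yaw-0.02 a+0.1 c-0.9 Fu 1.14 Fn -0.47 Fz -2.85 Mtilt 0.279 Mroll -0.202 Mz -0.015 zerr 0.06
t34.9 z0.1490 yaw-0.02 a+0.1 c-0.9 Fu 0.80 Fn -0.49 Fz -1.88 Mtilt 0.238 Mroll -0.215 Mz -0.002 zerr 0.07
t35.3 z0.1485 yaw-0.02 a+0.1 c-0.9 Fu -0.14 Fn -0.09 Fz 0.31 Mtilt 0.178 Mroll -0.147 Mz 0.012 zerr 0.13
```

```bash
python3 - <<'E'
from plant import robot
from h import *
a,c,y,_=np.load('ac.npy')
for z in(.1482,.148,.1478):
    F,T=go(robot,z,y,a,c,v=.01,k=6)
    if F[2]>1.5: break
robot.grip(.25,20); robot.sleep(.3); s=robot.sense(); print(s['t'],s['opening'],s['gripper_force'],s['wrist_force']-np.load('base.npy')[0])
robot.grip(.8); robot.sleep(.3); s=robot.sense(); print(s['t'],s['opening'],s['gripper_force'],s['wrist_force'])
p=s['tcp_pos']; tz=np.array([-np.sin(TILT),0,-np.cos(TILT)])
robot.move_straight(p-.09*tz,.1); p=robot.sense()['tcp_pos']
try: robot.goto(p+[-.02,.12,.12],[np.pi,0,0])
except robot.IKError as e: print(e); robot.move_straight(p+[0,0,.1])
f=robot.grab_frame('scene'); np.savez('scene4.npz',**f)
t=robot.grab_frame('top'); np.savez('top4.npz',**t)
A=cv2.resize(f['image'][160:300,370:510],None,fx=4,fy=4,interpolation=2)
cv2.imwrite('pics/scene4.png',A[:,:,::-1]); 
P=cloud(t); hsv=cv2.cvtColor(t['image'],cv2.COLOR_RGB2HSV)
m=(abs(P[...,0]-.445)<.06)&(abs(P[...,1]+.245)<.05)&(P[...,2]>.12)&(P[...,2]<.19)&(hsv[...,2]<80)
if m.sum()>10: print(m.sum(),np.median(P[m],0),cv2.minAreaRect(P[m][:,:2].astype(np.float32)))
print(robot.sense()['t'])
E
```

```text
t35.7 z0.1482 yaw-0.02 a+0.1 c-0.9 Fu -1.77 Fn 0.23 Fz 4.06 Mtilt 0.194 Mroll -0.046 Mz 0.053 zerr 0.23
36.2667 0.249343579490248 0.0 [0.40127405 0.53921055 2.23829945]
37.0833 0.8003643905478333 0.0 [0.02086429 0.024248   0.06344095]
12 [ 0.50045295 -0.21486794  0.16502768] ((0.49958667159080505, -0.21708428859710693), (0.014946413226425648, 0.0017827108968049288), 46.732627868652344)
38.95
```

View pics/scene4.png

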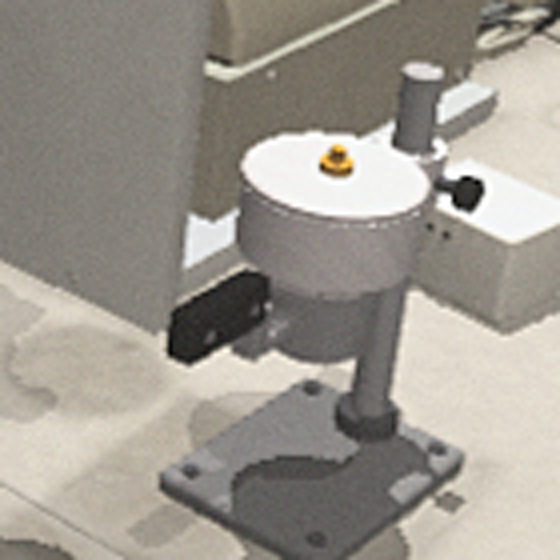

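The holder hangs level in the head with the handle straight out opposite the column, and the arm is clear. Handing in.

```bash
python3 -c "
from plant import robot
print(robot.close_job())"
```

```text
the job is handed in; nothing more can be done
None
```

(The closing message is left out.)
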